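# Weigh a crushable carton

### The job

Weigh the purple tea carton: pick it up and set it down upright on the middle of the glass kitchen scale, then let go. It is thin card, so hold it with a light grip and lower it softly; do not squeeze it hard, press it into the scale or drop it. Leave the black power adapter and the black sample tin where they are.

Things in the scene. Friction and masses are not known exactly. Their poses are not given: they have to be found in the camera images.
- carton: Purple thin-card carton of sachets, a closed box 105 mm long (its x) by 41 mm wide (its y) by 58 mm high (its z), 60 to 130 g. Origin at the centre of its underside. It stands upright on the worktop; take it across its 41 mm width near the middle of its length. It is crushed by a squeeze of more than 45 N a finger (20 to 30 N holds it well) or by a push of more than 40 N against the scale, and damaged by a fall of more than 20 mm.
- scale: Flat black glass kitchen scale, 165 mm (its x) by 235 mm (its y), on an anti-vibration base fixed to the worktop. Origin at the centre of its underside, 18 mm above the worktop; its flat glass top lies 14.5 mm above the origin, 32.5 mm above the worktop. The base's rubber mounts let the scale sink straight down by about 1 mm for each 5 N of push. The place for the carton is the middle of the top, straight above the origin; any heading of the carton will do.
- adapter: Black power adapter brick, 46 mm (its x) by 105 mm (its y) by 28 mm high; origin at the centre of its underside. A bystander, to be left where it is.
- black_tin: Black round sample tin with a screw lid, 65 mm in diameter and 68 mm high; origin at the centre of its underside. A bystander, to be left where it is.
There are look-alikes about, which are no part of the job. Of the things that look like the carton, the middle-sized one is meant.

How it is judged:
By the outcome, as a careful person would: the job done as asked, in the order asked, and still so for the second after the job is handed in, with the robot touching nothing.
It also fails if it takes over 38 s, if anything falls off the work surface, if the arm or the gripper's body presses on something with over 40 N, if the wrist force passes 120 N, or if a joint passes its speed limit or range.

### The arm

A 6-joint arm with a two-finger parallel gripper is mounted at the origin on a cart in front of the work surface, level with it; the furniture and walls round the work are solid. World frame = base frame: x ahead of the robot, y to its left, z up, the work surface at z = 0. Lengths are in m, angles in rad, forces in N, time in s.
With the tool pointing down it reaches from about 0.35 to 0.775 m from the base axis. Payload 5.5 kg.
Tool frame: the origin (TCP) lies midway between the tips of the shut fingers; the grasp point (between the pads) lies env.grasp_offset behind it (env.grasp_offset is the distance from the TCP to the grasp point, in m); z points along the fingers, y is the line along which they close (so a half turn about z gives the same grasp; the last joint's range is limited). The gripper opens to 85 mm and grips with 20 to 120 N. Pads are 22 mm wide; open, the fingers measure 114 mm over their backs; the gripper's body (76 mm by 85 mm) begins 54 mm behind the grasp point. The pads swing forward as they close: fully open they stand 13 mm farther back than shut.
Start: joints at [0.99, 0.313, 0.046, 1.304, 0, 1.431], TCP at [0.245, 0.52, 0.231] pointing down, gripper open.
Joint ranges: [-2.76, 2.76], [-0.86, 1.69], [-1.03, 1.26], [-2.2, 2.34], [-1.47, 1.5], [-3.14, 3.14]. Speed limits (rad/s): [2.57, 2.57, 3.14, 3.14, 3.14, 3.14].

### API

Orientations are given as a unit quaternion [w, x, y, z].
In Python, from workcell import monitor, viewer, order, env gives the robot as it stands.
- The arm moves only by the tool carry_out, never from a script. Its argument "plan" is a list that holds one entry, the list of rows, each a list of 7 numbers: the turn, a rotation vector about the world's x, y, z in rad, then the shift along the world's x, y, z in mm, then the finger opening in mm, from 0 to 85.4. A call has 1 to 20 rows; each row is the pose to reach, as a shift and turn from the pose commanded when the call began; what a row does not reach only later rows make up. A row lasts 1/10 s, in which the tool goes at most 50 mm and 8.59 degrees, less where a joint would pass 70% of its speed; a pose out of reach is approached as far as the arm can. A call with a gripper value outside its range is refused whole. The fingers move at their own pace and stop on an object; "squeeze" is the grip in N (left out, the last holds). Time passes only in rows, so rows that repeat a pose let the fingers close. It gives the time, the measured TCP pose, the force, the opening and the grip force at its end, in the units of the state.
- monitor.get_state(): the state, without advancing time (a new reading comes with each control period).
- viewer.read_camera(name): name is "side" or "top" or "wrist"; returns the picture (420x560x3 uint8, red, green, blue); there is no depth.
- viewer.calibration(name): a dict with "K" (3x3 intrinsics, pixels), "eye" and "rotation" of the camera in the world. Camera axes: x right, y down, z forward; pixel columns grow to the right and rows downward; lengths in m; the calibration is good to about 2 mm. A picture is of the moment at which its call begins: read the wrist's pose just before it. calibration takes no time and is no camera call; for the wrist camera it gives the pose at the moment of the call.
- order.hand_in(): hands the job in; it is judged then, once.
The state is a dict: "clock": time; "joint_pos": joint angles; "qvel": joint speeds; "tau": joint torques, N m; "tcp_pos": TCP position; "orientation": TCP orientation; "wrist_force": force on the tool from outside, world axes, zero at the start; "ft_torque": the same for the moment, N m; "finger_gap": finger opening in m; "grip_force": force on a finger pad.
Only numpy, scipy, OpenCV 4.12 (cv2) and the standard library are available. Lean on these libraries where they do the work, as an engineer would, in place of code of your own. Each camera call takes 0.05 s, during which the arm holds its last target. There are 200 camera calls.

## Working session

There is one attempt and no reset: what is moved stays moved. The work goes in short steps, Python scripts to look and compute and a tool call to move; the robot and the scene stay as the last step left them, time stands still between calls to the robot, and variables do not carry over. Pictures are saved under pics/ and viewed, at most 10 in all, crops included, and the job is handed in when it is done.

Besides the shell and the picture viewer there is one more tool, called after "Request:" as name(argument=value, ...), one argument or row to a line, values as JSON. carry_out: Moves the arm, as the interface text tells. Its arguments: {"type":"object","properties":{"plan":{"type":"array","items":{"type":"array","items":{"type":"array","items":{"type":"number"}}}},"squeeze":{"type":"number"}},"required":["plan"]}

```bash
mkdir -p pics
cat > h.py <<'E'
import numpy as np,cv2
from workcell import monitor,viewer,order,env
def snap(n,f):
    im=viewer.read_camera(n); cv2.imwrite('pics/'+f,im[:,:,::-1]); return im
def ray(n,u,v,z,cal=None):
    c=cal or viewer.calibration(n); d=np.array(c['rotation'])@np.linalg.inv(c['K'])@[u,v,1]; e=np.array(c['eye'])
    return e+d*(z-e[2])/d[2]
def proj(n,P):
    c=viewer.calibration(n); p=(np.array(P)-c['eye'])@np.array(c['rotation']); q=p@np.array(c['K']).T; return q[...,:2]/q[...,2:]
E
python3 - <<'E'
from h import *
a=snap('top','t1.png');b=snap('side','s1.png')
print(env.grasp_offset,monitor.get_state())
for n in('top','side','wrist'):print(viewer.calibration(n))
E
```

```text
0.0187 {'clock': 0.1, 'joint_pos': array([ 9.90415590e-01,  3.13957384e-01,  4.50668431e-02,  1.30358519e+00,
       -2.98767020e-05,  1.43116195e+00]), 'qvel': array([ 0.00056117, -0.00184363,  0.00374893, -0.00093665, -0.00052469,
       -0.00145585]), 'tau': array([ 2.77123225e-03, -4.81726348e+01,  2.99243867e+01,  1.27396433e-02,
       -1.41682772e-04, -2.62553107e-05]), 'tcp_pos': array([0.24508205, 0.51964224, 0.23046925]), 'orientation': array([-2.81830519e-04,  2.18593705e-01,  9.75815601e-01, -7.91134469e-04]), 'wrist_force': array([-0.36601511, -1.03885948, -0.67609643]), 'ft_torque': array([-0.00074582,  0.00244992, -0.01841492]), 'grip_force': 0.0, 'finger_gap': 0.08534199155601352}
{'K': array([[443.10068223,   0.        , 268.49128029],
       [  0.        , 443.10068223, 204.668442  ],
       [  0.        ,   0.        ,   1.        ]]), 'eye': array([0.46385289, 0.1242371 , 1.16650424]), 'rotation': array([ 0.02437042, -0.69872546,  0.71478997, -0.01625169])}
{'K': array([[436.23783381,   0.        , 289.15202105],
       [  0.        , 436.23783381, 211.54830798],
       [  0.        ,   0.        ,   1.        ]]), 'eye': array([ 0.04012569, -0.58062284,  0.66686215]), 'rotation': array([-0.43996679,  0.84466172, -0.27219328,  0.13742858])}
{'K': array([[300.59578434,   0.        , 279.11098547],
       [  0.        , 300.59578434, 211.67202131],
       [  0.        ,   0.        ,   1.        ]]), 'eye': array([0.17565873, 0.55223822, 0.37369183]), 'rotation': array([0.12896982, 0.83457589, 0.52949579, 0.08052375])}
```

View pics/t1.png

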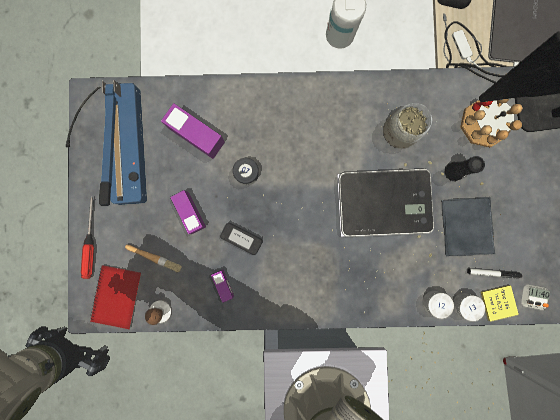

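View pics/s1.png

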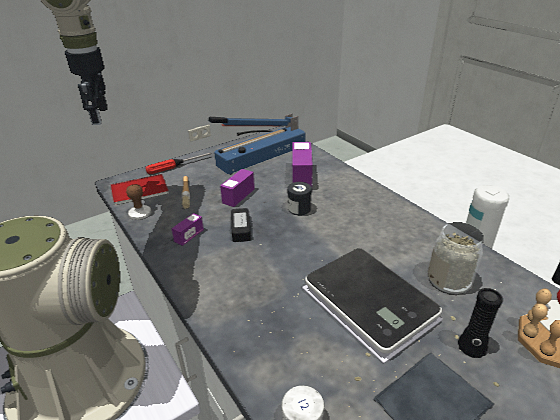

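Purple look-alikes in the top view: the large one at (193,130), the middle one at (187,212) and the small one at (221,285). The description picks the middle one. The scale is at (386,202), the adapter at (242,238) and the tin at (246,170). I'll check the carton and the scale in enlarged crops.

```bash
sed -i 's/^def ray/from scipy.spatial.transform import Rotation as R\ndef Rm(c):\n    q=np.array(c["rotation"]); return R.from_quat(q[[1,2,3,0]]).as_matrix()\ndef ray/; s/np.array(c\[.rotation.\])@/Rm(c)@/; s/@np.array(c\[.rotation.\]);/@Rm(c);/' h.py
python3 - <<'E'
from h import *
a=cv2.imread('pics/t1.png')
c=cv2.resize(a[180:270,155:275],None,fx=5,fy=5,interpolation=cv2.INTER_CUBIC)
cv2.imwrite('pics/c1.png',c)
# purple blobs by colour
for n,f in(('top','t1'),('side','s1')):
  im=cv2.imread(f'pics/{f}.png');h=cv2.cvtColor(im,cv2.COLOR_BGR2HSV)
  m=cv2.inRange(h,(135,90,30),(160,255,255))
  k,l,s,ce=cv2.connectedComponentsWithStats(m)
  for i in range(1,k):
    if s[i,4]>60: print(n,s[i],ce[i])
s=[(339,172),(433,169),(434,233),(342,236)]
P=[ray('top',*p,.0325) for p in s];print(np.round(P,3),np.mean(P,0))
print(proj('top',[[.245,.52,.23]]))
E
```

```text
top [ 161  104   63   54 1146] [196.22425829 133.004363  ]
top [171 190  35  44 596] [186.43959732 209.48993289]
top [211 270  23  32 278] [222.79496403 287.70863309]
side [292 142  20  44 681] [302.         164.06167401]
side [221 169  34  38 786] [237.62340967 187.63867684]
side [172 213  32  33 478] [186.18410042 229.33263598]
[[ 0.609 -0.046  0.032]
 [ 0.611 -0.287  0.032]
 [ 0.447 -0.283  0.032]
 [ 0.445 -0.049  0.032]] [ 0.52812729 -0.16632367  0.0325    ]
[[ 87.0692508 339.142686 ]]
```

View pics/c1.png

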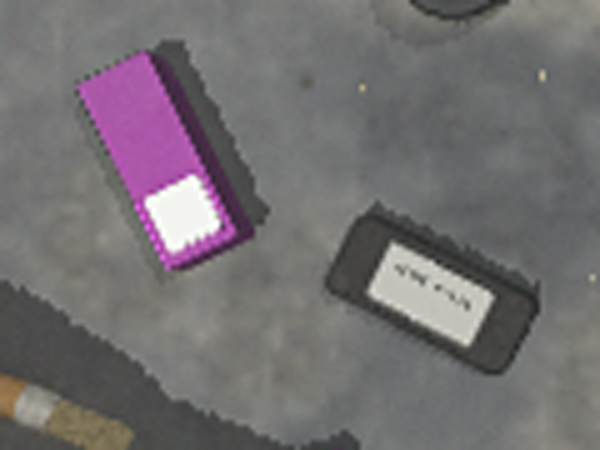

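The crop shows the middle carton's lid corners at crop pixels (77,90), (150,50), (238,234) and (170,268). The adapter is to its right, with its left end at about (327,280).

Run:
```python
from h import *
c=[(77,90),(150,50),(238,232),(168,269)]
P=np.array([ray('top',u/5+155,v/5+180,.058) for u,v in c])
print(P.round(4),P.mean(0),'L',np.linalg.norm(P[0]-P[3]),np.linalg.norm(P[1]-P[2]),'W',np.linalg.norm(P[0]-P[1]),np.linalg.norm(P[2]-P[3]))
d=(P[0]-P[3])+(P[1]-P[2]); print('long hdg deg',np.degrees(np.arctan2(d[1],d[0])))
A=[(330,285),(372,205),(540,300),(500,373)]
print('adapter',np.round([ray('top',u/5+155,v/5+180,.028) for u,v in A],3))
q=monitor.get_state()['orientation'];print(R.from_quat(q[[1,2,3,0]]).as_matrix().round(3))
# side check: box corners
ctr=P.mean(0);x=d/np.linalg.norm(d);y=np.array([-x[1],x[0],0])
B=np.array([ctr*[1,1,0]+x*.0525*i+y*.0205*j+[0,0,k] for i in(-1,1) for j in(-1,1) for k in(0,.058)])
q=proj('side',B);print(q.min(0),q.max(0), 'top',proj('top',B).round(1).tolist())
S=np.array([[.528+.0825*i,-.166+.1175*j,.0325] for i in(-1,1) for j in(-1,1)]);print(proj('side',S).round(1))
```

```text
[[0.5502 0.3825 0.058 ]
 [0.5696 0.3455 0.058 ]
 [0.4771 0.3024 0.058 ]
 [0.4594 0.3377 0.058 ]] [0.51406996 0.34204113 0.058     ] L 0.10130063446641498 0.1020353945404398 W 0.04176884045445385 0.03952768892916259
long hdg deg 25.608181563458334
adapter [[0.449 0.26  0.028]
 [0.49  0.238 0.028]
 [0.439 0.153 0.028]
 [0.402 0.174 0.028]]
[[-0.904  0.427 -0.001]
 [ 0.427  0.904 -0.001]
 [ 0.    -0.002 -1.   ]]
[218.19652333 167.98109334] [253.70879198 207.23404871] top [[206.7, 227.1], [203.2, 227.0], [192.8, 234.2], [188.6, 234.4], [189.1, 191.7], [184.7, 189.7], [175.2, 198.7], [170.1, 197.1]]
[[382.9 352.3]
 [301.4 275.8]
 [444.5 309.8]
 [359.7 246.1]]
```

The middle carton fits the given sizes: centre (0.514, 0.342), long axis at 25.6°. The scale's middle is at (0.528, -0.166). Next I move above the carton and turn about +51°.

Request:
carry_out(
  plan=[
    [[0, 0, 0.07, 20, -13, 0, 85], [0, 0, 0.15, 50, -33, 0, 85], [0, 0, 0.24, 80, -53, -5, 85], [0, 0, 0.33, 110, -73, -10, 85], [0, 0, 0.42, 140, -93, -20, 85], [0, 0, 0.51, 170, -112, -30, 85], [0, 0, 0.6, 200, -132, -40, 85], [0, 0, 0.69, 225, -149, -50, 85], [0, 0, 0.77, 245, -162, -60, 85], [0, 0, 0.83, 260, -172, -70, 85], [0, 0, 0.88, 268, -177, -80, 85], [0, 0, 0.89, 269, -178, -80, 85], [0, 0, 0.89, 269, -178, -80, 85], [0, 0, 0.89, 269, -178, -80, 85], [0, 0, 0.89, 269, -178, -80, 85]],
  ],
  squeeze=24,
)

```text
clock: 1.6
tcp_pos: [0.514, 0.3427, 0.152]
orientation: [0.0, -0.223, 0.975, 0.0]
wrist_force: [0.4, -0.5, 0.3]
finger_gap: 0.0853
grip_force: 0.0
```

Run:
```python
from h import *
s=monitor.get_state();print(s['tcp_pos'],s['joint_pos'],s['wrist_force'])
q=s['orientation'];print(R.from_quat(q[[1,2,3,0]]).as_matrix().round(3))
ctr=np.array([.514,.342,0]);t=np.radians(25.6);x=np.array([np.cos(t),np.sin(t),0]);y=np.array([-x[1],x[0],0])
B=np.array([ctr+x*.0525*i+y*.0205*j+[0,0,.058] for i,j in((-1,-1),(-1,1),(1,1),(1,-1))])
p=proj('wrist',B);print(p)
im=snap('wrist','w1.png')[:,:,::-1].copy()
cv2.polylines(im,[p.round().astype(int)],True,(0,255,0),1);cv2.imwrite('pics/w1o.png',im)
```

```text
[0.51404166 0.34272775 0.15204842] [4.58086683e-01 4.26620682e-01 1.60180748e-02 1.15928583e+00
 2.21492510e-04 8.39708776e-03] [ 0.37185461 -0.46894313  0.307448  ]
[[-0.901 -0.435  0.001]
 [-0.435  0.901  0.001]
 [-0.001  0.    -1.   ]]
[[252.64536852 149.50912788]
 [305.42964502 149.68732922]
 [301.89952309 270.60323012]
 [255.41112332 270.45807763]]
```

View pics/w1o.png

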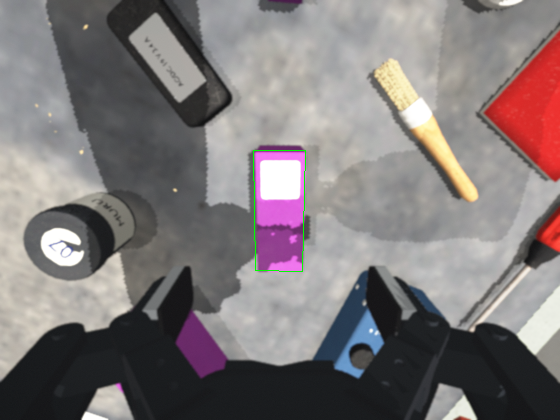

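The projected outline lies on the carton's lid within 1–2 px, from (253,150) to (304,270), and the fingers have clear space on both sides. Descend and grip.

Request:
carry_out(
  plan=[
    [[0, 0, 0, 0, 0, -15, 85], [0, 0, 0, 0, 0, -40, 85], [0, 0, 0, 0, 0, -65, 85], [0, 0, 0, 0, 0, -90, 85], [0, 0, 0, 0, 0, -110, 85], [0, 0, 0, 0, 0, -124, 85], [0, 0, 0, 0, 0, -130, 85], [0, 0, 0, 0, 0, -130, 85], [0, 0, 0, 0, 0, -130, 70], [0, 0, 0, 0, 0, -130, 60], [0, 0, 0, 0, 0, -130, 52], [0, 0, 0, 0, 0, -130, 47], [0, 0, 0, 0, 0, -130, 44], [0, 0, 0, 0, 0, -130, 41], [0, 0, 0, 0, 0, -130, 38], [0, 0, 0, 0, 0, -130, 36], [0, 0, 0, 0, 0, -130, 36], [0, 0, 0, 0, 0, -130, 36]],
  ],
  squeeze=24,
)

```text
clock: 3.45
tcp_pos: [0.5145, 0.3423, 0.0216]
orientation: [0.0, -0.223, 0.975, 0.0]
wrist_force: [-0.5, 1.2, 3.8]
finger_gap: 0.0402
grip_force: 25.2
```

Request:
carry_out(
  plan=[
    [[0, 0, 0, 0, 0, 2, 36], [0, 0, 0, 0, 0, 6, 36], [0, 0, 0, 0, 0, 14, 36], [0, 0, 0, 0, 0, 26, 36], [0, 0, 0, 0, 0, 42, 36], [0, 0, 0, 0, 0, 60, 36], [0, 0, 0, 0, 0, 78, 36], [0, 0, 0, 0, 0, 94, 36], [0, 0, 0, 0, 0, 106, 36], [0, 0, 0, 0, 0, 114, 36], [0, 0, 0, 0, 0, 119, 36], [0, 0, 0, 0, 0, 120, 36], [0, 0, 0, 0, 0, 120, 36], [0, 0, 0, 0, 0, 120, 36]],
  ],
)

```text
clock: 4.85
tcp_pos: [0.5139, 0.3418, 0.1405]
orientation: [-0.001, -0.223, 0.975, -0.0]
wrist_force: [-0.0, 0.5, -0.3]
finger_gap: 0.0398
grip_force: 24.8
```

Run:
```python
from h import *
snap('side','s2.png');s=monitor.get_state();print(s['tcp_pos'],s['wrist_force'],s['ft_torque'],s['grip_force'])
cv2.imwrite('pics/s2c.png',cv2.resize(cv2.imread('pics/s2.png')[60:260,130:400],None,fx=2.9,fy=2.9))
```

```text
[0.51392745 0.34185525 0.14049385] [-0.28958523  0.1990569  -1.24564696] [ 0.03109837 -0.03483574 -0.08731446] 24.757574200630188
```

View pics/s2c.png

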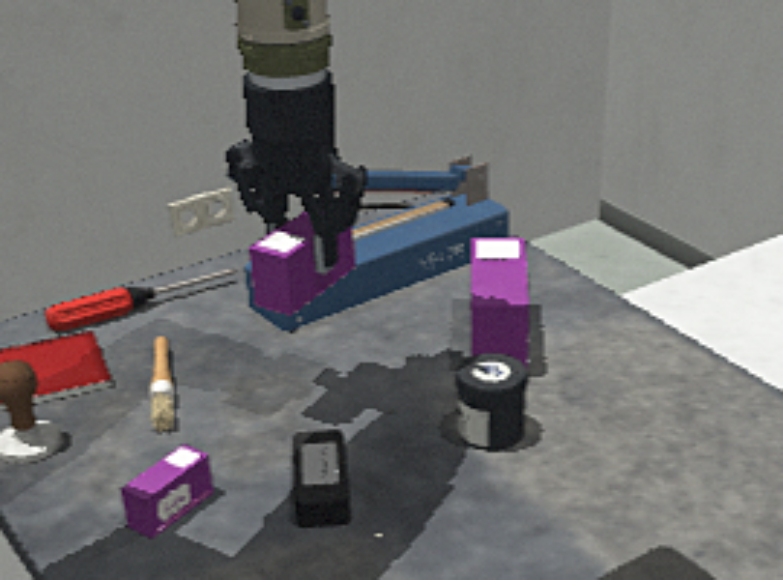

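The carton hangs upright in the fingers at crop (300,265), lifted clear, and neither bystander has moved. Carry it over the scale.

Request:
carry_out(
  plan=[
    [[0, 0, 0, 0, -5, 0, 36], [0, 0, 0, 0, -18, 0, 36], [0, 0, 0, 1, -38, 0, 36], [0, 0, 0, 2, -65, 0, 36], [0, 0, 0, 3, -98, 0, 36], [0, 0, 0, 4, -134, 0, 36], [0, 0, 0, 5, -172, 0, 36], [0, 0, 0, 6, -210, 0, 36], [0, 0, 0, 7, -248, 0, 36], [0, 0, 0, 8, -286, 0, 36], [0, 0, 0, 9, -324, 0, 36], [0, 0, 0, 10, -362, 0, 36], [0, 0, 0, 11, -400, 0, 36], [0, 0, 0, 12, -434, 0, 36], [0, 0, 0, 13, -462, 0, 36], [0, 0, 0, 14, -484, 0, 36], [0, 0, 0, 14, -498, 0, 36], [0, 0, 0, 14, -506, 0, 36], [0, 0, 0, 14, -508, 0, 36], [0, 0, 0, 14, -508, 0, 36]],
  ],
)

```text
clock: 6.9
tcp_pos: [0.5281, -0.1655, 0.1413]
orientation: [-0.0, -0.223, 0.975, 0.0]
wrist_force: [-0.2, 0.0, -1.3]
finger_gap: 0.04
grip_force: 24.8
```

Request:
carry_out(
  plan=[
    [[0, 0, 0, 0, 0, 0, 36], [0, 0, 0, 0, 0, -5, 36], [0, 0, 0, 0, 0, -15, 36], [0, 0, 0, 0, 0, -29, 36], [0, 0, 0, 0, 0, -43, 36], [0, 0, 0, 0, 0, -55, 36], [0, 0, 0, 0, 0, -65, 36], [0, 0, 0, 0, 0, -72, 36], [0, 0, 0, 0, 0, -76, 36], [0, 0, 0, 0, 0, -77, 36], [0, 0, 0, 0, 0, -77, 36], [0, 0, 0, 0, 0, -77, 36], [0, 0, 0, 0, 0, -77, 36]],
  ],
)

```text
clock: 8.2
tcp_pos: [0.5287, -0.1661, 0.0648]
orientation: [0.0, -0.223, 0.975, -0.0]
wrist_force: [0.4, -0.3, -1.7]
finger_gap: 0.0401
grip_force: 24.8
```

Run:
```python
from h import *
im=snap('side','s3.png');s=monitor.get_state();print(s['clock'],s['tcp_pos'],s['wrist_force'],s['joint_pos'])
cv2.imwrite('pics/s3c.png',cv2.resize(im[200:380,270:470,::-1],None,fx=3.2,fy=3.2,interpolation=cv2.INTER_CUBIC))
```

```text
8.25 [ 0.5286634  -0.1660935   0.06479956] [ 0.19065539 -0.33892715 -0.57637202] [-4.49306549e-01  3.78758107e-01 -2.87696808e-01  9.03516834e-01
  3.90650327e-05 -8.98505589e-01]
```

View pics/s3c.png

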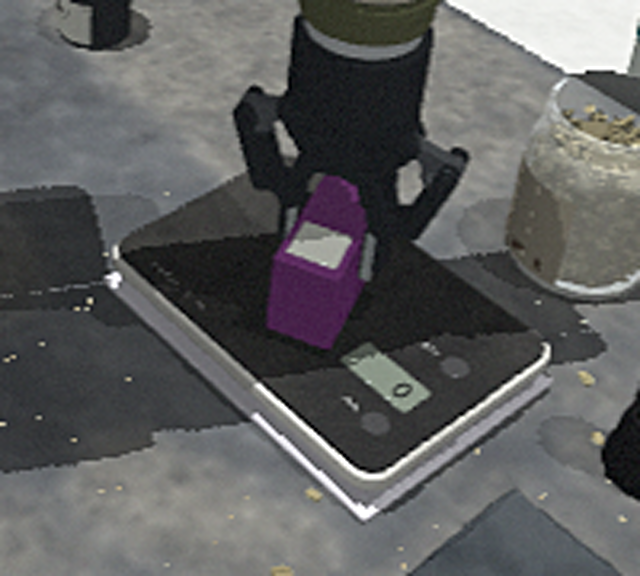

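The carton is level and upright about 11 mm above the middle of the scale, with the fingers clear of the jar. Now I lower it softly.

Request:
carry_out(
  plan=[
    [[0, 0, 0, 0, 0, -2, 36], [0, 0, 0, 0, 0, -4, 36], [0, 0, 0, 0, 0, -6, 36], [0, 0, 0, 0, 0, -8, 36], [0, 0, 0, 0, 0, -9, 36], [0, 0, 0, 0, 0, -9.5, 36], [0, 0, 0, 0, 0, -10, 36], [0, 0, 0, 0, 0, -10, 36], [0, 0, 0, 0, 0, -10, 36]],
  ],
)

```text
clock: 9.15
tcp_pos: [0.5284, -0.166, 0.0544]
orientation: [0.0, -0.223, 0.975, 0.0]
wrist_force: [-0.6, -0.2, -1.2]
finger_gap: 0.0402
grip_force: 24.8
```

Request:
carry_out(
  plan=[
    [[0, 0, 0, 0, 0, -0.5, 36], [0, 0, 0, 0, 0, -1, 36], [0, 0, 0, 0, 0, -1, 36], [0, 0, 0, 0, 0, -1, 36]],
  ],
)

```text
clock: 9.55
tcp_pos: [0.5285, -0.166, 0.0536]
orientation: [0.0, -0.223, 0.975, -0.0]
wrist_force: [-0.8, -0.0, 2.0]
finger_gap: 0.0398
grip_force: 25.0
```

Light contact, about 3 N. Release, then rise.

Request:
carry_out(
  plan=[
    [[0, 0, 0, 0, 0, -0.5, 36], [0, 0, 0, 0, 0, -0.5, 36], [0, 0, 0, 0, 0, -0.5, 42], [0, 0, 0, 0, 0, -0.5, 46], [0, 0, 0, 0, 0, -0.5, 52], [0, 0, 0, 0, 0, -0.5, 60], [0, 0, 0, 0, 0, -0.5, 70], [0, 0, 0, 0, 0, -0.5, 80], [0, 0, 0, 0, 0, -0.5, 85], [0, 0, 0, 0, 0, -0.5, 85], [0, 0, 0, 0, 0, -0.5, 85], [0, 0, 0, 0, 0, -0.5, 85]],
  ],
)

```text
clock: 10.75
tcp_pos: [0.5284, -0.1659, 0.0529]
orientation: [0.0, -0.223, 0.975, 0.0]
wrist_force: [-0.7, 0.3, -0.3]
finger_gap: 0.0845
grip_force: 0.0
```

Request:
carry_out(
  plan=[
    [[0, 0, 0, 0, 0, 3, 85], [0, 0, 0, 0, 0, 10, 85], [0, 0, 0, 0, 0, 25, 85], [0, 0, 0, 0, 0, 45, 85], [0, 0, 0, 0, 0, 65, 85], [0, 0, 0, 0, 0, 85, 85], [0, 0, 0, 0, 0, 105, 85], [0, 0, 0, 0, 0, 120, 85], [0, 0, 0, 0, 0, 128, 85], [0, 0, 0, 0, 0, 130, 85], [0, 0, 0, 0, 0, 130, 85], [0, 0, 0, 0, 0, 130, 85]],
  ],
)

```text
clock: 11.95
tcp_pos: [0.5279, -0.1657, 0.182]
orientation: [-0.001, -0.223, 0.975, 0.0]
wrist_force: [-0.5, -0.2, -0.3]
finger_gap: 0.0853
grip_force: 0.0
```

Run:
```python
from h import *
ctr=np.array([.528,-.166,0]);t=np.radians(25.6);x=np.array([np.cos(t),np.sin(t),0]);y=np.array([-x[1],x[0],0])
B=np.array([ctr+x*.0525*i+y*.0205*j+[0,0,.0905] for i,j in((-1,-1),(-1,1),(1,1),(1,-1))])
p=proj('wrist',B)
S=np.array([ctr+[.0825*i,.1175*j,.0325] for i,j in((-1,-1),(-1,1),(1,1),(1,-1))]);q=proj('wrist',S)
im=snap('wrist','w2.png')[:,:,::-1].copy()
for k in(p,q):cv2.polylines(im,[k.round().astype(int)],True,(0,255,0),1)
cv2.imwrite('pics/w2o.png',im)
s=monitor.get_state();print(s['clock'],s['tcp_pos'],s['wrist_force'])
```

```text
12.0 [ 0.52782828 -0.16567096  0.18187124] [0.05973656 0.4820022  0.74579334]
```

View pics/w2o.png

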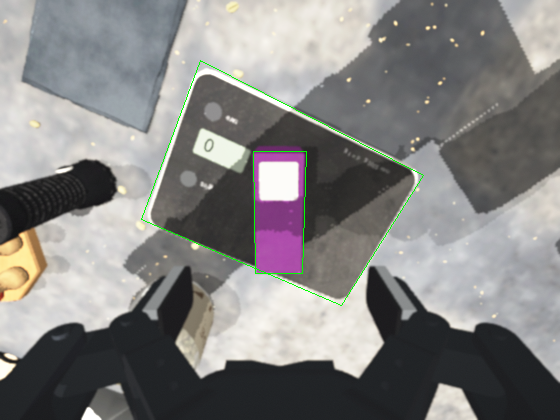

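The carton stands upright on the middle of the scale. Its lid, from (254,151) to (304,272), and the scale's outline both match the projections within about 2 px, and the gripper is clear. Handing in.

```bash
python3 -c "
from h import *
print(order.hand_in())"
```

```text
the job is handed in; nothing more can be done
None
```

The middle-sized purple carton is standing upright on the middle of the scale (within about 2 mm), released and clear of the gripper; the adapter and tin were not touched, and the job was handed in at about 12 s.

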